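# Seat the mirror plate on its three-ball kinematic base

## Robot

A 6-joint arm with a two-finger parallel gripper is mounted at the origin on the work surface. World frame = base frame: x ahead of the robot, y to its left, z up, the work surface at z = 0. Lengths are in m, angles in rad, forces in N, time in s.
With the tool pointing down it reaches from about 0.3 to 0.825 m from the base axis. Payload 5.4 kg.
Tool frame: the origin (TCP) lies at the very end of the fingers, on their centre line; the grasp point (between the pads) lies 19 mm behind it; z points along the fingers, y is the line along which they close (so a half turn about z gives the same grasp; the last joint's range is limited). The gripper opens to 92 mm and grips with 3 to 60 N. Pads are 20 mm wide; open, the fingers measure 128 mm over their backs; the gripper's body (75 mm by 189 mm) begins 69 mm behind the grasp point.
Start: joints at [1.103, 0.158, 1.597, -0, 1.386, -0.21], TCP at [0.147, 0.556, 0.215] pointing down, gripper open.
Joint ranges: [-2.91, 2.91], [-0.94, 2.29], [0.18, 2.7], [-1.29, 4.43], [0.17, 2.64], [-3, 3]. Speed limits (rad/s): [2.57, 2.57, 3.14, 3.14, 3.14, 3.14].

## Interface

Orientations are given as a rotation vector (axis times angle).
In Python, from workcell import bot gives the robot as it stands. Calls block until the motion is done:
- bot.goto(position, orientation): joint-space move of the TCP to a pose.
- bot.line_to(position, rot=None, max_speed=0.15): straight line of the TCP; rot=None keeps the orientation; max_speed is the mean speed in m/s.
- bot.set_joints(angles): joint-space move.
- bot.set_gripper(opening, newtons=None): opening from 0.0 (shut) to 1.0 (fully open); newtons is the grip in N (None keeps the last); returns when the fingers have stopped.
- bot.hold(seconds).
- bot.inverse_kinematics(position, orientation): joint angles nearest the present ones, or None.
- bot.read_camera(name): name is "side" or "top" or "wrist"; returns a dict with "pixels" (384x512x3 uint8, blue, green, red), "fx", "fy", "cx", "cy" (pixels), "k1" (the pictures are not rectified: a ray, as slopes to the right and down, at radius r is drawn at 1 + k1 r^2 times it, then the intrinsics apply), "R" (3x3) and "t" (3): a world point X has camera coordinates R X + t. Camera axes: x right, y down, z forward; pixel columns grow to the right and rows downward; lengths in m; the calibration is good to about 2 mm. A picture is of the moment at which its call begins. There is no depth.
A pose or a line that the arm cannot do raises bot.MotionError and nothing moves.
- bot.job_done(): hands the job in; it is judged then, once.
Readings, each from a call of its own:
- bot.current_clock(): time.
- bot.current_joints(): joint angles.
- bot.current_joint_vel(): joint speeds.
- bot.current_effort(): joint torques, N m.
- bot.current_ee_pos(): TCP position.
- bot.current_tool_rot(): TCP orientation.
- bot.current_contact_force(): force on the tool from outside, world axes, zero at the start.
- bot.current_ft_torque(): the same for the moment, N m.
- bot.current_opening(): opening from 0.0 (shut) to 1.0 (fully open).
- bot.current_grip_force(): force on a finger pad.
Only numpy, scipy, OpenCV 4.12 (cv2) and the standard library are available. Lean on these libraries where they do the work, as an engineer would, in place of code of your own. Each camera call takes 0.05 s, during which the arm holds its last target. There are 200 camera calls.

## Task

Put the mirror plate back on its three-ball base: pick it up by the plain sides of the mirror block, set it over the balls with the mirror on the side of the base's two-ball pair, press it straight down past both spring catches, and keep hold while they draw it down, slowly and without a snap, until it bears fully home on all three balls; then let go. The height the stage was left at is not known, so go by feel, and never press on the base with more than about 20 N, or the balls will mark the seats. Do not tip the plate over, and leave the jar, the wrench and the lens where they stand.

Things in the scene. Friction and masses are not known exactly. Their poses are not given: they have to be found in the camera images.
- plate: Loose mirror plate, 0.3 to 0.5 kg: aluminium slab 84 (x) x 70 (y) x 10 mm, top 18 mm above the origin, carrying the dark mirror block and standing on three vee blocks. Origin: on the plate's axis at the underside of the vee blocks; z up, x from the mirror to the knobs.
- grip (a point): Middle of the mirror block, 58 mm above the plate's origin. The block is 24 (x) x 32 (y) mm, stands on the slab and has its flat top 80 mm above the origin; the plain +y and -y sides, 32 mm apart, are for gripping. A 30 mm mirror ring stands 6 mm out of its -x face, three knobs 14 mm out of its +x face.
- mirror (a point): Centre of the mirror's face, at (-18, 0, 62) mm in the plate's frame.
- nose (a point): Edge of the plate's +y side at (0, 40, 13) mm in the plate's frame. The +y and -y sides of the slab are vee noses with 45 degree faces above and below this edge.
- vee (a point): Mouth of the single vee groove, at (30, 0, 0) mm in the plate's frame; the other two are at (-20, 24) and (-20, -24). Each is a radial open 90 degree groove, 16 mm wide, 8 mm deep.
- base: Fixed dark foot of the vertical stage, 100 x 100 mm, 50 mm tall; origin at the centre of its underside, z up. On four rods above it rides the aluminium ball head (84 x 84 x 10 mm), left locked at an unknown height: its top is 62 to 94 mm above this origin. The pose is that of the foot and does not tell the head's height.
- seat_low (a point): On the base's axis 71 mm above its origin (fixed to the foot): where the plate's origin lies when home if the head is at its lowest. The true seat is 0 to 32 mm higher (9 mm above the head's top), with the plate turned as the base. The head's 16 mm steel balls are at (30, 0), (-20, 24), (-20, -24) mm, centres 5.7 mm above its top.
- catch_left (a joint): Retraction (m) of the spring catch on the head at the base's +y side, a 7 mm roller along x at y = 40 mm, 26 mm above the head's top, in a bracket reaching to y = 63 mm, 30.5 mm above the head's top. 0: roller fully in (no plate, or one just lying on it); about 0.004 as the nose passes; about 0.001 with the plate home. Spring 4 N at 0, 0.7 N/mm.
- catch_right (a joint): The same at the base's -y side (y = -40 mm). Going down, the noses meet both rollers about 10 mm above the seat; a push of 12 to 20 N in all takes them past within some 5 mm, then the springs draw the plate the last 4 to 5 mm onto the balls.
- jar: Bystander: steel grinding jar with lid, 56 mm diameter, 58 mm tall, loose; origin under its centre.
- wrench: Bystander: open-ended steel wrench lying flat, 160 mm long, loose; origin under its middle.
- lens: Bystander: lens in a 38 mm black ring on a post with a 42 mm round foot, 97 mm tall, loose; origin under its foot.
Mind the look-alikes: they are no part of the job. Leave any purple look-alike of the plate alone.

How it is judged:
By the outcome, as a careful person would: the job done as asked, in the order asked, and still so for the second after the job is handed in, with the robot touching nothing.
It also fails if it takes over 54 s, if anything falls off the work surface, if the arm or the gripper's body presses on something with over 40 N, if the wrist force passes 120 N, or if a joint passes its speed limit or range.

## Working session

There is one attempt and no reset: what is moved stays moved. The work goes in short steps, each a Python script; the robot and the scene stay as the last script left them, time stands still between calls to the robot, and variables do not carry over. Pictures are saved under pics/ and viewed, at most 10 in all, crops included, and the job is handed in when it is done.

```bash
mkdir -p pics; ls; cat > h.py <<'E'
import numpy as np, cv2, pickle
from workcell import bot
def snap(name,fn):
    d=bot.read_camera(name); cv2.imwrite(f'pics/{fn}.png',d['pixels']); pickle.dump(d,open(f'pics/{fn}.pkl','wb')); return d
def load(fn): return pickle.load(open(f'pics/{fn}.pkl','rb'))
def K(d): return np.array([[d['fx'],0,d['cx']],[0,d['fy'],d['cy']],[0,0,1.]])
def dist(d): return np.array([d['k1'],0,0,0,0.])
def proj(d,X):
    X=np.atleast_2d(np.array(X,float)); R=np.array(d['R'])
    return cv2.projectPoints(X,cv2.Rodrigues(R)[0],np.array(d['t'],float),K(d),dist(d))[0].reshape(-1,2)
def ray(d,uv):
    p=cv2.undistortPoints(np.array([[uv]],float),K(d),dist(d)).ravel(); R=np.array(d['R']);t=np.array(d['t'])
    v=R.T@np.array([p[0],p[1],1]); return -R.T@t, v/np.linalg.norm(v)
def tri(obs):
    A=np.zeros((3,3));b=np.zeros(3)
    for d,uv in obs:
        c,v=ray(d,uv);P=np.eye(3)-np.outer(v,v);A+=P;b+=P@c
    return np.linalg.solve(A,b)
def onz(d,uv,z):
    c,v=ray(d,uv); return c+v*(z-c[2])/v[2]
E
python3 - <<'E'
from h import *
a=snap('top','top0');b=snap('side','side0');c=snap('wrist','wrist0')
for d in (a,b,c): print(d['fx'],d['k1'],-np.array(d['R']).T@d['t'],np.array(d['R'])[2])
print(bot.current_clock(),bot.current_tool_rot(),bot.current_contact_force())
cv2.imwrite('pics/v1.png',cv2.resize(a['pixels'],(800,600),interpolation=cv2.INTER_CUBIC));cv2.imwrite('pics/v2.png',cv2.resize(b['pixels'],(800,600),interpolation=cv2.INTER_CUBIC))
E
```

```text
pics
370.22574244295834 -0.06207270651782501 [0.271962   0.11772406 1.14749588] [ 0.21855926 -0.02224489 -0.9755701 ]
496.97186337288235 -0.1602485228155291 [-0.02316453 -0.86272092  0.98249051] [ 0.36992027  0.67260143 -0.64091054]
269.9780546615944 0.014527213785133905 [0.07276904 0.57526236 0.38415924] [ 0.26486352 -0.07208704 -0.96158763]
0.15 [-4.03790762e-01 -3.11507316e+00  2.16775080e-03] [ 0.57538553 -0.45110482  0.02713261]
```

View pics/v1.png

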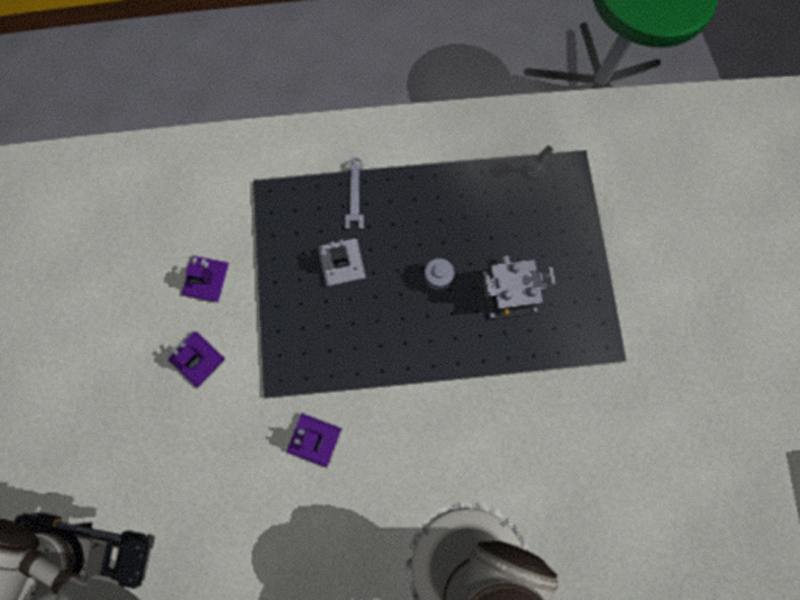

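View pics/v2.png

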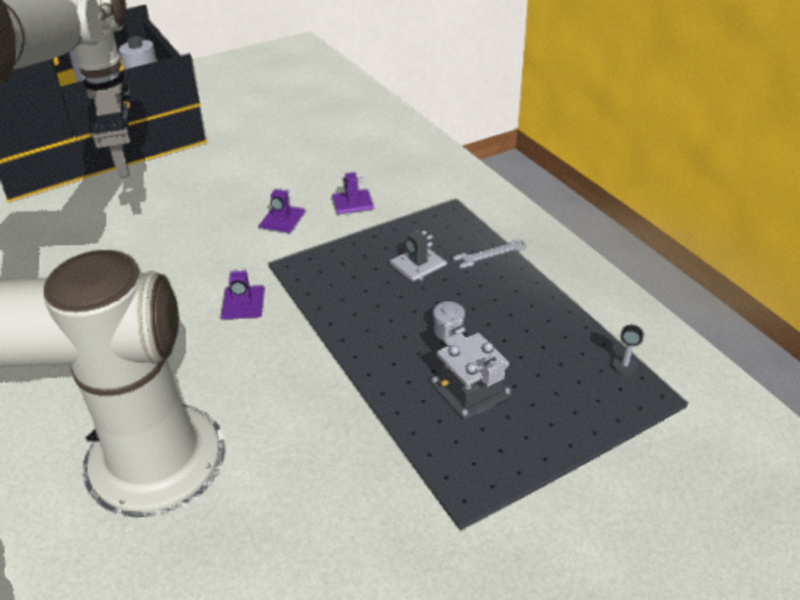

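The top view shows the grey plate at (342,262), the base at (515,283) with its catches left and right, and the jar between them at (440,272). In the side view the mirror faces the robot and the base's ball pair is on the near side. Next I'll get coarse positions and move the wrist camera in close.

```bash
cat >> h.py <<'E'
from scipy.spatial.transform import Rotation as Ro
def down(yaw): # tool y = (-sin,cos), tool z down
    return (Ro.from_euler('z',yaw)*Ro.from_euler('y',np.pi)).as_rotvec()
E
python3 - <<'E'
from h import *
a=load('top0');b=load('side0');s=.64
P=onz(a,(342*s,266*s),.018);B=onz(a,(517*s,284*s),.08)
print('plate',P,'base',B,'jar',onz(a,(440*s,270*s),.058))
print(tri([(a,(342*s,266*s)),(b,(418*s,263*s))]),tri([(a,(517*s,284*s)),(b,(473*s,356*s))]))
def go(c,dx,dy,z,fn):
    p=[c[0]+dx,c[1]+dy,z]
    bot.goto(p,down(0)); bot.hold(.2); return snap('wrist',fn)
im=[go(P,-.04,0.03,.20,'p1'),go(P,-.04,-0.07,.24,'p2'),go(B,-.04,.04,.26,'b1'),go(B,-.04,-.06,.26,'b2')]
print(bot.current_clock(),bot.current_joints(),bot.current_contact_force())
cv2.imwrite('pics/v3.png',cv2.resize(np.vstack([np.hstack([i['pixels'] for i in im[:2]]),np.hstack([i['pixels'] for i in im[2:]])]),(800,600),interpolation=cv2.INTER_AREA))
E
```

```text
plate [0.59686274 0.18375681 0.018     ] base [ 0.51054351 -0.1487237   0.08      ] jar [ 0.558269   -0.00822169  0.058     ]
[0.59816374 0.18251306 0.02363489] [ 0.50819006 -0.14585644  0.09202993]
5.025 [-6.50787564e-01 -2.85270308e-02  1.70331564e+00  1.68706998e-04
  1.46663294e+00 -2.22322906e+00] [-0.30742581  0.99362675  1.3387712 ]
```

View pics/v3.png

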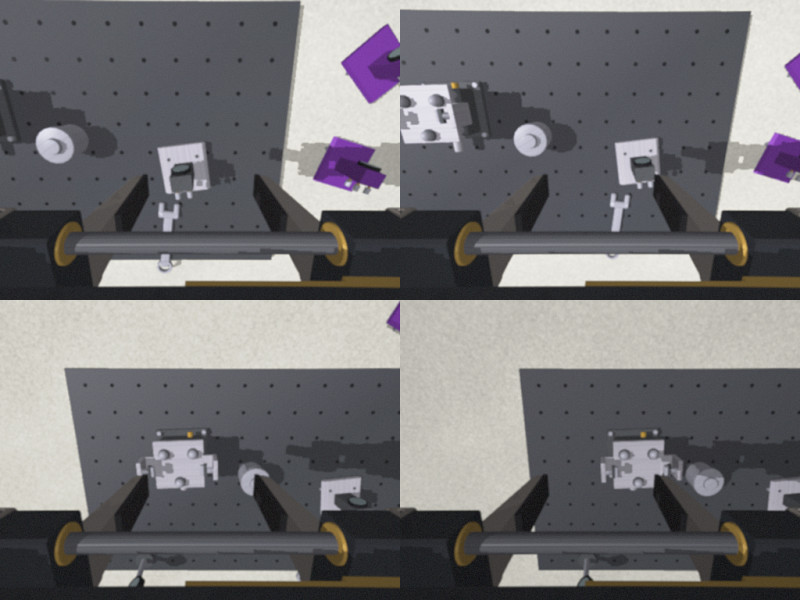

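Wrist views: image right is +y and image down is +x. The plate is at about (234,216) and (305,210), and the base at about (230,212) and (307,210), with the single ball on the far (+x) side. Next I'll take zoomed crops to read features.

```bash
python3 - <<'E'
from h import *
def crop(fn,c,w,h,s):
    i=load(fn)['pixels'];x,y=c[0]-w//2,c[1]-h//2;print(fn,x,y,s)
    return cv2.resize(i[y:y+h,x:x+w],None,fx=s,fy=s,interpolation=cv2.INTER_CUBIC)
cv2.imwrite('pics/v4.png',np.hstack([crop('p1',(234,220),80,100,5),crop('p2',(305,212),80,100,5)]))
cv2.imwrite('pics/v5.png',np.hstack([crop('b1',(230,206),112,120,3.5),crop('b2',(308,206),112,120,3.5)]))
E
```

```text
p1 194 170 5
p2 265 162 5
b1 174 146 3.5
b2 252 146 3.5
```

View pics/v4.png

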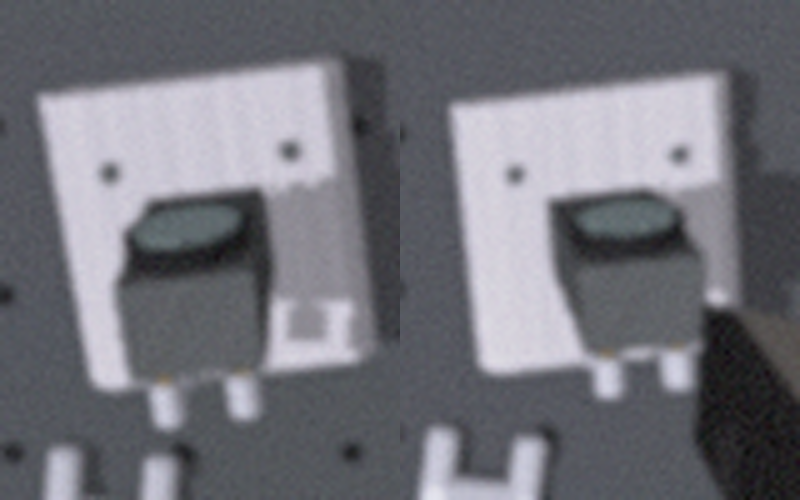

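View pics/v5.png

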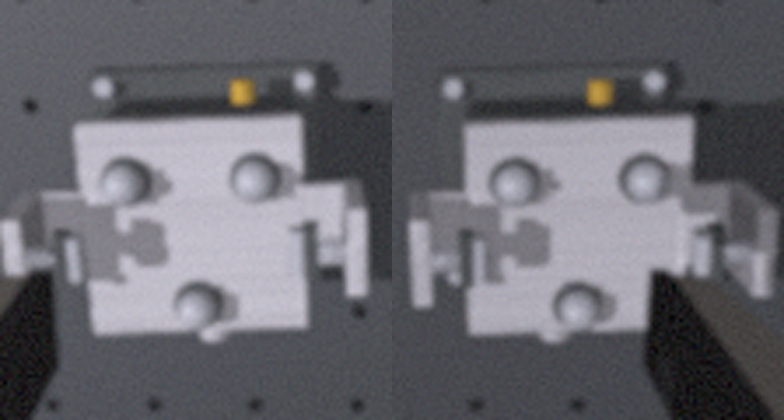

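Both crops are clear enough for a model fit. The plate's slab corners and block-top corners are readable, and so are the three balls and the head corners. I'll fit x, y, z and yaw by least squares.

```bash
cat > fit.py <<'E'
from h import *
from scipy.optimize import least_squares
def fit(obs,x0):  # obs: (d, off, scale, [(X,uv)])
    def res(p,each=False):
        r=[]
        for d,off,s,L in obs:
            X=np.array([l[0] for l in L])/1e3; uv=(np.array([l[1] for l in L])+.5)/s-.5+off
            W=X@Ro.from_euler('z',p[3]).as_matrix().T+p[:3]
            r.append(proj(d,W)-uv)
        return np.vstack(r) if each else np.vstack(r).ravel()
    s=least_squares(res,x0,loss='soft_l1'); return s.x,res(s.x,True)
E
python3 - <<'E'
from fit import *
np.set_printoptions(precision=4,suppress=True)
P1=[((-42,-40,13),(38,95)),((42,-40,13),(97,390)),((-42,35,18),(325,62)),((-42,40,13),(345,66)),((-12,-16,80),(118,285)),((-12,16,80),(265,272)),((12,16,80),(268,372)),((12,-16,80),(128,385))]
P2=[((-42,-40,13),(50,103)),((42,-40,13),(82,373)),((-42,35,18),(318,73)),((-42,40,13),(333,75)),((-12,-16,80),(172,265)),((-12,16,80),(300,252)),((12,-16,80),(190,355))]
p1,p2,b1,b2=[load(n) for n in('p1','p2','b1','b2')]
x,r=fit([(p1,(194,170),5,P1),(p2,(265,162),5,P2)],[.597,.18,0,0]);print('plate',x);print(r.T)
print('p1 only',fit([(p1,(194,170),5,P1)],[.597,.18,0,0])[0],'p2',fit([(p2,(265,162),5,P2)],[.597,.18,0,0])[0])
T=[(-42,-42,0),(-42,42,0),(42,42,0),(42,-42,0)];S=[(30,0,5.7),(-20,-24,5.7),(-20,24,5.7)]
B1=list(zip(T+S,[(76,125),(302,116),(308,326),(94,334),(199,305),(125,182),(255,177)]))
B2=list(zip(T[:2]+T[3:]+S,[(73,125),(302,116),(77,334),(185,305),(122,182),(254,177)]))
y,r=fit([(b1,(174,146),3.5,B1),(b2,(252,146),3.5,B2)],[.51,-.148,.08,0]);print('head',y);print(r.T)
# check with top/side
a=load('top0');b=load('side0')
print('grip proj top/side (800px)',proj(a,x[:3]+[0,0,.08])/.64,proj(b,x[:3]+[0,0,.08])/.64)
R=Ro.from_euler('z',y[3]).as_matrix()
for d in(a,b): print(proj(d,np.array(S)/1e3@R.T+y[:3])/.64)
E
```

```text
plate [0.6058 0.1864 0.0121 0.123 ]
[[ 0.8036 -0.4853 -0.1364 -0.3644 -0.9492 -1.7235  0.4947  0.4646  0.8876
   0.0106 -0.3138 -0.7196  1.593   1.7179 -0.5589]
 [-0.1067 -1.5396  0.695  -1.4222  0.4297 -0.2175 -0.5063  0.008   0.1976
  -1.0918  0.8424 -0.677   0.9255  0.6317  0.5867]]
p1 only [0.6053 0.1869 0.0139 0.1238] p2 [0.6047 0.1857 0.0137 0.1266]
head [ 0.5122 -0.1446  0.0899  0.0379]
[[-0.5502 -0.01    0.2267  0.2783 -0.1295  0.0609  0.0591 -0.1644 -0.2775
  -0.1098  0.4258  0.3333 -0.1234]
 [-0.619  -0.2536 -0.3432 -0.659   0.2517  0.2365  0.4242 -0.3192 -0.0008
  -0.4677  0.4888  0.5076  0.6894]]
grip proj top/side (800px) [[337.0499 251.1427]] [[418.8324 233.4865]]
[[513.5466 266.1457]
 [530.9472 289.9383]
 [505.8908 293.355 ]]
[[489.3793 346.0096]
 [473.245  366.9529]
 [455.8123 349.1191]]
```

The head fit is good, with residuals under 0.7 px. The head top is at z≈0.090, so the seat is at about z=0.099. The plate fit is looser, so I'll hover right above it with matched yaw and look again.

```bash
python3 - <<'E'
from h import *
bot.goto([.603,.186,.26],down(.123)); bot.line_to([.603,.186,.15]); bot.hold(.2)
d=snap('wrist','p3'); s=snap('side','s3'); print(bot.current_clock(),bot.current_contact_force(),bot.current_joints())
c=proj(d,[.605,.186,.03])[0].astype(int); x,y=c[0]-80,c[1]-60;print(x,y)
cv2.imwrite('pics/v6.png',cv2.resize(d['pixels'][y:y+120,x:x+160],None,fx=5,fy=5,interpolation=cv2.INTER_CUBIC))
E
```

```text
7.75 [0.34795515 0.05334508 0.18844148] [ 1.08095147e-01  3.52175949e-01  1.49418227e+00  1.79699054e-05
  1.29391326e+00 -1.58577099e+00]
177 130
```

View pics/v6.png

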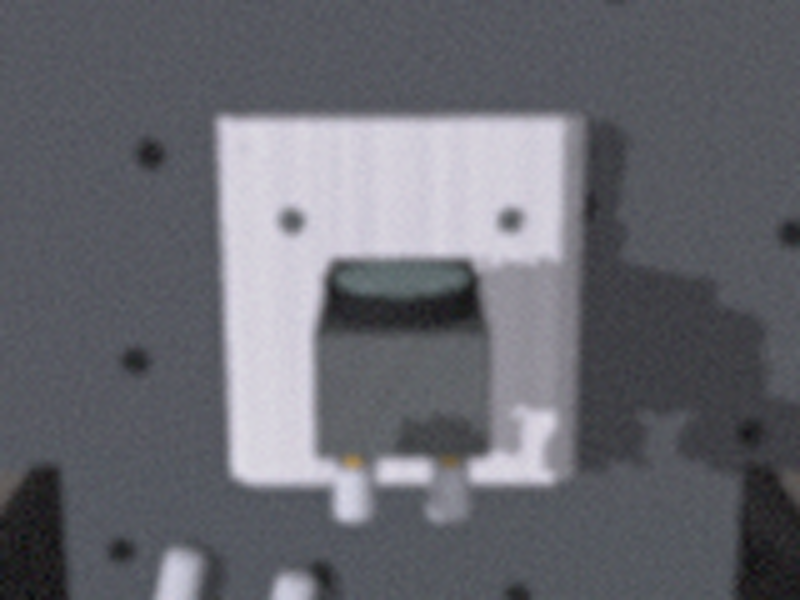

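Close view: the plate is square to the tool, with its slab corners at (215,117), (583,118) and (232,484). The block top spans (318..488, 333..457). I'll refit, then grasp if it's consistent.

```bash
python3 - <<'E'
from fit import *
np.set_printoptions(precision=4,suppress=True)
d=load('p3')
L=[((-42,-40,13),(215,117)),((-42,35,18),(563,117)),((-42,40,13),(584,118)),((42,-40,13),(232,486)),((-12,-16,80),(318,333)),((-12,16,80),(488,333)),((12,16,80),(488,457)),((12,-16,80),(318,457))]
x,r=fit([(d,(177,130),5,L)],[.605,.186,.012,.123]);print(x);print(r.T)
P1=[((-42,-40,13),(38,95)),((42,-40,13),(97,390)),((-42,35,18),(325,62)),((-42,40,13),(345,66)),((12,16,80),(268,372)),((12,-16,80),(128,385))]
x,r=fit([(d,(177,130),5,L),(load('p1'),(194,170),5,P1)],x);print(x);print(r.T)
np.save('plate.npy',x)
E
```

```text
[0.6059 0.1859 0.0107 0.1315]
[[ 0.6639 -0.0695 -0.2245  0.4588 -1.3454  0.6058  0.3208 -0.6686]
 [ 0.2192  0.2922 -0.5147 -2.2944  0.1018 -0.1429  0.2752  0.5029]]
[0.6057 0.186  0.0121 0.1302]
[[ 0.6281  0.2296  0.0887  0.3506 -1.3205  0.8431  0.5171 -0.6735  0.2587
  -0.5718 -0.7613 -0.984   0.1379  0.1405]
 [ 0.2044  0.3652 -0.44   -1.9888  0.3729  0.1703  0.7244  0.912   0.101
  -1.4095  0.5017 -1.6399 -0.6485  0.052 ]]
```

```bash
python3 - <<'E'
from h import *
np.set_printoptions(precision=4,suppress=True)
x=np.load('plate.npy');p=x[:3]+[0,0,.039]
rot=down(x[3]); print(bot.current_contact_force())
bot.line_to([p[0],p[1],.15],rot); bot.line_to(p,rot,.12); f0=bot.current_contact_force();print(f0)
bot.set_gripper(0.0,40); print(bot.current_opening(),bot.current_grip_force(),bot.current_contact_force(),bot.current_ee_pos())
bot.line_to(p+[0,0,.015],max_speed=.05);bot.line_to(p+[0,0,.16],max_speed=.15); bot.hold(.3)
print(bot.current_opening(),bot.current_grip_force(),bot.current_contact_force(),bot.current_ft_torque(),bot.current_clock())
d=snap('wrist','g1');s=snap('side','g1s')
u=proj(s,p+[0,0,.16])[0].astype(int)
cs=cv2.resize(s['pixels'][u[1]-50:u[1]+100,u[0]-50:u[0]+50],None,fx=4,fy=4)
cw=cv2.resize(d['pixels'],None,fx=400/512,fy=400/512); c=np.zeros((600,800,3),np.uint8);c[:,:400]=cs;c[:cw.shape[0],400:]=cw
cv2.imwrite('pics/v7.png',c)
E
```

```text
[0.348  0.0533 0.1884]
[-0.3184  0.3726  0.4111]
0.343319448445213 39.99228358268738 [-0.1084  1.0052  0.059 ] [0.6057 0.186  0.0511]
0.3472970222133831 39.9903130531311 [ 0.0213 -0.3998 -4.2406] [ 0.0019 -0.0547 -0.0172] 11.775
```

View pics/v7.png

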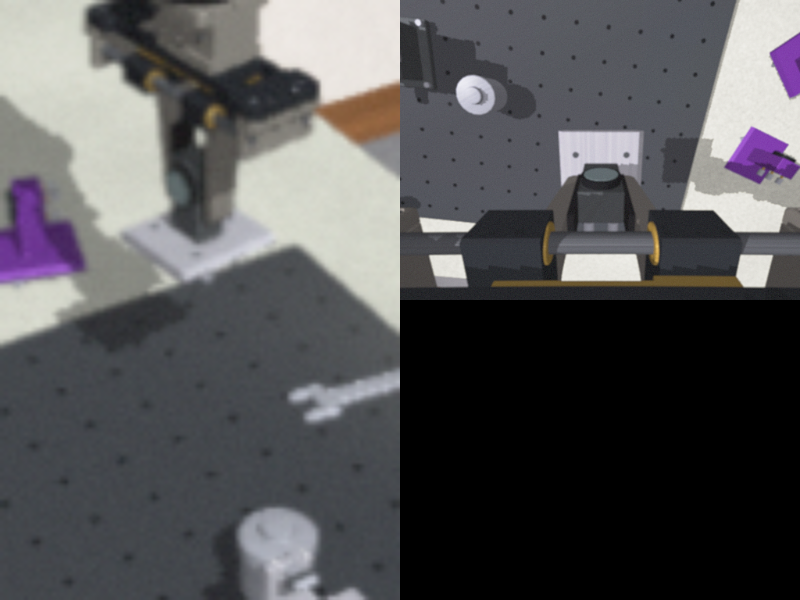

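Grasp is good: 31.9 mm opening, 4.3 N plate weight, and the plate hangs level with the mirror toward -x. I'll check the held pose numerically from the wrist image, move over the base, and save a view there.

```bash
python3 - <<'E'
from h import *
np.set_printoptions(precision=4,suppress=True)
d=load('g1');x=np.load('plate.npy');p=x[:3]+[0,0,.16];R=Ro.from_euler('z',x[3]).as_matrix()
print('exp',proj(d,(np.array([(-42,-40,13),(-42,35,18),(-42,40,13)])/1e3)@R.T+p))
b=np.array([.5122,-.1446]);yaw=.0379
bot.goto([b[0],b[1],.215],down(yaw)); bot.hold(.2)
bot.line_to([b[0],b[1],.165],max_speed=.1); bot.hold(.3)
d=snap('wrist','h1');s=snap('side','h1s');t=snap('top','h1t')
print(bot.current_clock(),bot.current_contact_force(),bot.current_ft_torque(),bot.current_joints(),bot.current_opening())
u=proj(s,[b[0],b[1],.13])[0].astype(int);print(u)
cs=cv2.resize(s['pixels'][u[1]-50:u[1]+50,u[0]-50:u[0]+50],None,fx=4,fy=4,interpolation=cv2.INTER_CUBIC)
cw=cv2.resize(d['pixels'][110:210,200:300],None,fx=4,fy=4,interpolation=cv2.INTER_CUBIC)
cv2.imwrite('pics/v8.png',np.hstack([cs,cw]))
E
```

```text
exp [[202.9445 167.8514]
 [306.5903 169.198 ]
 [312.2275 167.9834]]
14.4667 [-0.353   0.1616 -4.1449] [ 0.0468 -0.0481 -0.0027] [-0.5024  0.0909  1.7712  0.      1.2791 -2.1111] 0.34411861068607846
[304 216]
```

View pics/v8.png

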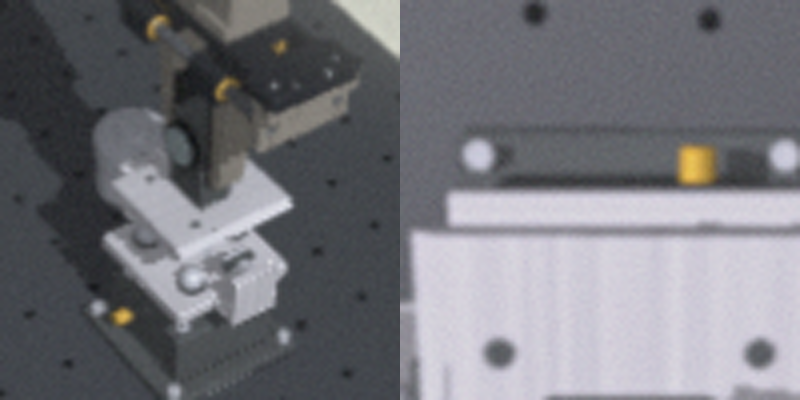

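The side view shows the plate level above the head, mirror toward the ball pair. In the wrist view the slab edge at row ~230 is parallel to the head edge at row ~192. I'll check the relative offset, then go down in force-guarded steps.

```bash
cat > desc.py <<'E'
from h import *
np.set_printoptions(precision=3,suppress=True)
def F(n=1): return np.array(bot.current_contact_force())
def step(dz,dx=0,dy=0,v=.008):
    p=np.array(bot_target[0])+[dx,dy,dz]; bot_target[0]=p; bot.line_to(p,max_speed=v); return F()
bot_target=[None]
E
python3 - <<'E'
from desc import *
d=load('h1');R=Ro.from_euler('z',.0379).as_matrix()
print('slab TL exp',proj(d,R@[-.042,-.040,.013]+[.5122,-.1446,.126]),'seen',(200+412/4,110+230/4),'head TL exp',proj(d,R@[-.042,-.042,0]+[.5122,-.1446,.0899]),'seen',(200+448/4,110+192/4))
bot.set_gripper(0.0,60); print(bot.current_grip_force())
bot_target[0]=np.array([.5122,-.1446,.165]); f0=F(); print(f0)
while bot_target[0][2]>.139:
    far=bot_target[0][2]>.153
    f=step(-.001 if far else -.0005,v=.02 if far else .008); push=f[2]-f0[2]
    print(bot_target[0][2]*1e3,bot.current_ee_pos()[2]*1e3,f-f0,np.array(bot.current_ft_torque()))
    if push>8 or np.hypot(*(f-f0)[:2])>5: break
print(bot.current_clock())
E
```

```text
slab TL exp [[203.376 166.59 ]] seen (303.0, 167.5) head TL exp [[211.538 157.347]] seen (312.0, 158.0)
59.9911504983902
[-0.492  0.581 -4.693]
164.0 163.8378664008674 [ 0.141 -1.509  0.359] [0.016 0.    0.024]
163.0 162.88359604444125 [ 1.465 -0.854 -0.086] [-0.017 -0.025 -0.014]
162.0 161.93206186204617 [ 1.249 -1.137  0.302] [ 0.012 -0.017 -0.013]
161.0 160.89323644725258 [0.222 0.393 0.907] [0.011 0.027 0.021]
160.0 159.88773415179017 [ 0.471  0.189 -0.359] [ 0.021 -0.047  0.005]
159.0 158.90249207902303 [ 0.206 -0.457 -0.442] [ 0.04  -0.023  0.004]
158.0 157.90101216075038 [ 1.257 -0.494 -0.337] [-0.022 -0.012  0.001]
157.0 156.90218246219828 [ 0.14  -0.54  -0.376] [ 0.035 -0.092  0.016]
156.0 155.90613233376092 [ 0.375 -1.512  0.062] [ 0.02   0.    -0.063]
155.0 154.92209530509803 [ 0.59  -0.995  0.415] [-0.008 -0.031 -0.015]
154.0 153.90483622057326 [ 0.465 -0.28   0.757] [-0.008 -0.023  0.047]
153.0 152.9102912744207 [ 0.103 -0.53   0.84 ] [ 0.017  0.021 -0.001]
152.5 152.4979119776239 [ 0.025  0.341 -0.392] [-0.019  0.016 -0.014]
152.0 151.9726853696804 [ 0.829 -0.574 -0.327] [ 0.004 -0.025 -0.05 ]
151.5 151.4488947703653 [-0.436 -0.421  0.041] [ 0.041 -0.008 -0.073]
151.0 150.9331710885811 [ 0.043 -0.36  -0.026] [ 0.016  0.006 -0.012]
150.5 150.44337919354945 [ 0.382 -0.556  0.954] [ 0.061  0.028 -0.031]
150.0 150.21801189764724 [1.057 2.024 2.382] [ 0.386  0.028 -0.004]
149.5 149.95955514119944 [-0.359  2.809  6.014] [ 0.654  0.221 -0.002]
149.0 149.5930325104722 [-0.869  2.691  8.007] [ 0.683  0.298 -0.033]
19.6833
```

Contact came at TCP z≈150.3 mm, in line with the catch height. It was slightly one-sided (fy +2.7 N), so I'll continue with lateral compliance and detect the pass, the draw and the final seating.

```bash
python3 - <<'E'
from desc import *
f0=np.array([-.1,.2,-4.3]); bot_target[0]=np.array([.5122,-.1446,.149]); passed=False; peak=0
def FA():
    a=[]
    for _ in range(3): bot.hold(.02); a.append(F())
    return np.mean(a,0)-f0
f=FA(); print(f)
while bot_target[0][2]>.132 and bot.current_clock()<42:
    g=.00004*np.clip(f[:2],-4,4); g[np.abs(f[:2])<.6]=0
    step(-.0003,g[0],g[1]); f=FA(); peak=max(peak,f[2])
    e=np.array(bot.current_ee_pos())*1e3; print(bot_target[0]*1e3,e,f,np.array(bot.current_ft_torque()),round(bot.current_opening(),3))
    if f[2]<-3: passed=True
    if f[2]>18.5: print('HIGH');break
    if passed and f[2]>3: print('HOME?');break
print(bot.current_clock(),peak)
E
```

```text
[-1.197  3.31   8.594]
[ 512.152 -144.468  148.7  ] [ 512.605 -144.764  149.368] [-0.885  3.215  8.773] [ 0.553  0.304 -0.039] 0.345
[ 512.117 -144.339  148.4  ] [ 512.635 -144.873  149.25 ] [-1.94   1.993 10.013] [0.501 0.338 0.041] 0.344
[ 512.039 -144.259  148.1  ] [ 512.68  -144.967  149.159] [-1.74   2.361 10.597] [ 0.49   0.361 -0.051] 0.345
[ 511.969 -144.165  147.8  ] [ 512.708 -145.002  149.039] [-1.413  2.59  11.423] [ 0.365  0.383 -0.075] 0.342
[ 511.913 -144.061  147.5  ] [ 512.748 -145.073  148.942] [-1.464  2.046 12.493] [0.373 0.419 0.033] 0.344
[ 511.854 -143.979  147.2  ] [ 512.803 -145.124  148.85 ] [-1.768  1.712 13.398] [0.362 0.477 0.032] 0.343
[ 511.784 -143.911  146.9  ] [ 512.818 -145.242  148.763] [-2.162  1.148 13.631] [ 0.293  0.513 -0.064] 0.341
[ 511.697 -143.865  146.6  ] [ 512.836 -145.315  148.667] [-1.992  1.255 14.395] [0.287 0.567 0.024] 0.338
[ 511.618 -143.815  146.3  ] [ 512.895 -145.338  148.528] [-2.769  1.141 15.243] [ 0.319  0.498 -0.009] 0.344
[ 511.507 -143.769  146.   ] [ 512.934 -145.383  148.404] [-1.728  1.387 15.45 ] [ 0.22   0.575 -0.
[... 1754 characters left out ...]
.373  0.095] 0.346
[ 510.977 -144.191  140.9  ] [ 511.329 -144.164  141.12 ] [-0.874 -0.144 -6.129] [0.005 0.141 0.026] 0.346
[ 510.942 -144.191  140.6  ] [ 511.383 -144.289  140.983] [-0.834  0.584 -5.446] [ 0.002  0.029 -0.   ] 0.347
[ 510.908 -144.191  140.3  ] [ 511.406 -144.315  140.797] [ 0.543  0.199 -2.515] [ 0.141 -0.124  0.041] 0.34
[ 510.908 -144.191  140.   ] [ 511.521 -144.364  140.625] [ 1.712  0.817 -0.571] [ 0.217 -0.216 -0.07 ] 0.345
[ 510.977 -144.158  139.7  ] [ 511.686 -144.385  140.394] [1.96  1.321 2.583] [ 0.334 -0.403 -0.049] 0.347
[ 511.055 -144.105  139.4  ] [ 511.828 -144.328  140.201] [2.691 1.005 5.388] [ 0.401 -0.511  0.026] 0.345
HOME?
29.3333 17.88084246050362
```

The catches passed at a 17.9 N peak, the springs then pulled down, and the force has turned back to a push at TCP z≈140.2 mm. I'll bear down a bit further while nulling lateral force, to confirm a hard stop, and look.

```bash
python3 - <<'E'
from desc import *
f0=np.array([-.1,.2,-4.3]); bot_target[0]=np.array([.511055,-.144105,.1394])
def FA():
    a=[]
    for _ in range(3): bot.hold(.02); a.append(F())
    return np.mean(a,0)-f0
f=FA()
for i in range(10):
    g=.00006*np.clip(f[:2],-4,4); g[np.abs(f[:2])<.6]=0
    step(-.0003 if f[2]<10 else 0,g[0],g[1]); f=FA()
    print(bot_target[0]*1e3,np.array(bot.current_ee_pos())*1e3,f,np.array(bot.current_ft_torque()))
    if f[2]>14: break
d=snap('wrist','k1');s=snap('side','k1s');snap('top','k1t');print(bot.current_clock())
e=bot.current_ee_pos();u=proj(s,np.array(e)-[0,0,.03])[0].astype(int);v=(u-[50,50]);print(v)
cs=cv2.resize(s['pixels'][v[1]:v[1]+100,v[0]:v[0]+100],None,fx=4,fy=4,interpolation=cv2.INTER_CUBIC)
cw=cv2.resize(d['pixels'][110:210,200:300],None,fx=4,fy=4,interpolation=cv2.INTER_CUBIC)
cv2.imwrite('pics/v9.png',np.hstack([cs,cw]))
E
```

```text
[ 511.238 -144.029  139.1  ] [ 511.912 -144.337  140.11 ] [2.058 1.405 9.861] [ 0.411 -0.395 -0.039]
[ 511.362 -143.945  138.8  ] [ 511.984 -144.313  140.084] [ 1.754  1.868 11.336] [ 0.432 -0.221 -0.026]
[ 511.467 -143.833  138.8  ] [ 511.994 -144.279  140.081] [ 1.521  1.394 10.922] [ 0.415 -0.047 -0.033]
[ 511.558 -143.749  138.8  ] [ 512.006 -144.307  140.072] [ 0.737  1.159 11.811] [ 0.386 -0.016 -0.012]
[ 511.603 -143.68   138.8  ] [ 511.991 -144.27   140.064] [ 0.756  0.772 11.619] [ 0.318 -0.016 -0.039]
[ 511.648 -143.634  138.8  ] [ 512.009 -144.297  140.079] [-0.386  0.607 11.15 ] [ 0.32   0.028 -0.057]
[ 511.648 -143.597  138.8  ] [ 512.003 -144.259  140.049] [ 0.363  0.705 11.815] [ 0.269 -0.024 -0.014]
[ 511.648 -143.555  138.8  ] [ 512.015 -144.271  140.079] [ 0.38   0.727 11.405] [ 0.239  0.003 -0.016]
[ 511.648 -143.511  138.8  ] [ 512.025 -144.262  140.067] [ 0.127  0.095 11.385] [ 0.282  0.052 -0.057]
[ 511.648 -143.511  138.8  ] [ 512.024 -144.274  140.07 ] [-0.025  0.058 11.36 ] [ 0.224  0.004 -0.033]
32.5333
[253 171]
```

View pics/v9.png

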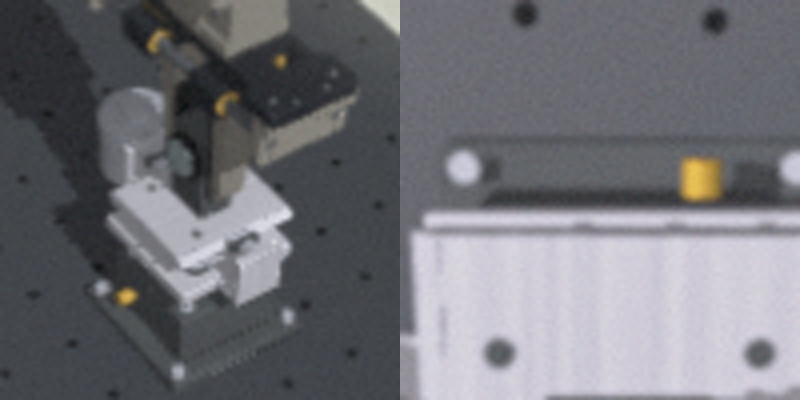

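The TCP hit a hard stop at z=140.07 mm, settled at (512.0, -144.3), which matches the measured head centre. The images show the plate level with its noses in the catches. I'll relax the push, let go, back off and verify.

```bash
python3 - <<'E'
from desc import *
f0=np.array([-.1,.2,-4.3]); bot_target[0]=np.array([.511648,-.143511,.1388])
for i in range(8):
    f=step(.0002)-f0
    if f[2]<4.5: break
bot.hold(.2);print(F()-f0,np.array(bot.current_ee_pos())*1e3)
bot.set_gripper(.65); bot.hold(.2); print(bot.current_opening(),F(),bot.current_ee_pos())
e=np.array(bot.current_ee_pos()); bot.line_to(e+[0,0,.03],max_speed=.05); bot.line_to(e+[0,0,.13],max_speed=.15); bot.hold(.4)
print(F(),bot.current_clock())
d=snap('wrist','l1');s=snap('side','l1s');snap('top','l1t')
u=proj(s,[.512,-.1445,.12])[0].astype(int)-[50,50];w=proj(d,[.512,-.1445,.13])[0].astype(int)-[50,60];print(u,w)
cs=cv2.resize(s['pixels'][u[1]:u[1]+100,u[0]:u[0]+100],None,fx=4,fy=4,interpolation=cv2.INTER_CUBIC)
cw=cv2.resize(d['pixels'][w[1]:w[1]+100,w[0]:w[0]+100],None,fx=4,fy=4,interpolation=cv2.INTER_CUBIC)
cv2.imwrite('pics/v10.png',np.hstack([cs,cw]))
R=Ro.from_euler('z',.0379).as_matrix();o=np.array([.5122,-.1446,0])
for z in(.0989,.1011): print(z,[proj(c,R@q+o+[0,0,z]) for c,q in ((s,np.array([-.042,-.035,.018])),(s,np.array([-.042,.035,.018])),(s,np.array([-.012,-.016,.08])),(d,np.array([-.042,-.04,.013])),(d,np.array([-.042,.04,.013])))])
E
```

```text
[ 3.604 -5.605  5.086] [ 511.951 -144.143  140.125]
0.650215881353002 [-0.653 -0.466  0.674] [ 0.512 -0.143  0.14 ]
[-0.161  0.976 -0.33 ] 37.4833
[254 169] [206 126]
0.0989 [array([[298.62 , 235.026]]), array([[282.282, 218.15 ]]), array([[305.268, 207.081]]), array([[223.104, 148.892]]), array([[289.486, 148.968]])]
0.1011 [array([[298.658, 234.39 ]]), array([[282.299, 217.516]]), array([[305.314, 206.4  ]]), array([[222.882, 149.088]]), array([[289.698, 149.164]])]
```

View pics/v10.png

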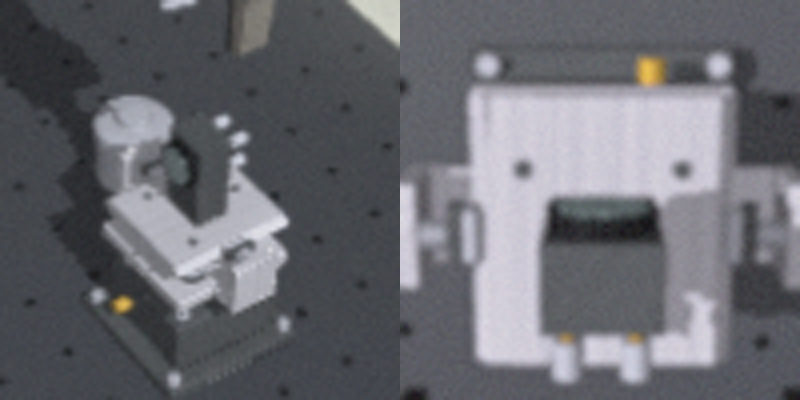

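The final view shows the plate square on the head with both rollers over its noses. The slab corners are at wrist pixels (223.5,148) and (289.8,148), within 1 px of the prediction for the seated pose. The jar is undisturbed and the gripper is clear, so I'm handing in.

```bash
python3 -c "
from workcell import bot
print(bot.current_clock(),bot.job_done())"
```

```text
the job is handed in; nothing more can be done
37.6333 None
```

The mirror plate is home on the three balls with both catches over its noses, released and handed in at 37.6 s with a 17.9 N peak push, but it dropped about 4 mm in roughly 0.15 s as the catches passed, so the draw-down was not fully slow.

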